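Let two castor wheels out of a lever-gate dispenser

TASK

One of the two bench dispensers holds orange castor wheels behind its gate, the other black ones. With the fingertips, press down the yellow pad of the dispenser with the orange wheels so that its gate lifts, keep it down until both orange wheels have rolled into that dispenser's tray, then let the pad come back up so that the gate is shut again. Do not touch the wheels themselves, do not press the other dispenser's pad, and leave everything else on the bench where it is.

Things in the scene. Friction and masses are not known exactly. Their poses are not given: they have to be found in the camera images.
- orange_dispenser: fixed blue dispenser with the two orange wheels. Origin on the bench, z up. Its +x points from press pad to lane; lever along x at y 0, pivot at x -30, z 125 mm. Lane along y at x +100 mm, sloping down to -y, 50 mm up at the gate (y 0), ends at y -45. Tray from y -45 to -152, x 76 to 124 mm, floor 14 to 22 mm up, end wall 72 mm high. Base plate 200 x 270 mm
- orange_pad (a point): centre of the top face of the yellow press pad (44 x 44 mm, 10 mm thick) on the near end of the lever of the dispenser with the orange wheels; 133 mm above the bench at rest, 95 mm from the pivot, moves with the lever; axes as the dispenser's when the lever is at rest
- orange_lever (a joint): angle of the lever of the dispenser with the orange wheels, rad: 0 = at rest, red gate shut; grows as the pad is pressed; stop at 0.42 (pad about 39 mm lower, 5 mm farther to the dispenser's +x, gate 58 mm higher). The wheels pass from about 0.3 on. A spring returns it when let go; pressing takes about 3 to 6 N
- orange_wheel1: the first orange castor wheel (44 mm diameter, 28 mm wide, 55 to 100 g), origin at its centre, x along its axle, loose on its tread in the lane, next to the gate; in the tray the centre is below 55 mm above the bench
- orange_wheel2: the second orange castor wheel (44 mm diameter, 28 mm wide, 55 to 100 g), origin at its centre, x along its axle, loose on its tread in the lane, behind the first; in the tray the centre is below 55 mm above the bench
- grey_dispenser: fixed blue dispenser with the two black rubber wheels. Origin on the bench, z up. Its +x points from press pad to lane; lever along x at y 0, pivot at x -30, z 125 mm. Lane along y at x +100 mm, sloping down to -y, 50 mm up at the gate (y 0), ends at y -45. Tray from y -45 to -152, x 76 to 124 mm, floor 14 to 22 mm up, end wall 72 mm high. Base plate 200 x 270 mm
- grey_pad (a point): centre of the top face of the yellow press pad (44 x 44 mm, 10 mm thick) on the near end of the lever of the dispenser with the black rubber wheels; 133 mm above the bench at rest, 95 mm from the pivot, moves with the lever; axes as the dispenser's when the lever is at rest
- grey_lever (a joint): angle of the lever of the dispenser with the black rubber wheels, rad: 0 = at rest, red gate shut; grows as the pad is pressed; stop at 0.42 (pad about 39 mm lower, 5 mm farther to the dispenser's +x, gate 58 mm higher). The wheels pass from about 0.3 on. A spring returns it when let go; pressing takes about 3 to 6 N
- grey_wheel1: the first black rubber castor wheel (44 mm diameter, 28 mm wide, 55 to 100 g), origin at its centre, x along its axle, loose on its tread in the lane, next to the gate; in the tray the centre is below 55 mm above the bench
- grey_wheel2: the second black rubber castor wheel (44 mm diameter, 28 mm wide, 55 to 100 g), origin at its centre, x along its axle, loose on its tread in the lane, behind the first; in the tray the centre is below 55 mm above the bench
- screwdriver: screwdriver lying on the bench, handle to its own -x; a bystander. Origin: its underside
- wrench: steel wrench lying on the bench; a bystander. Origin: its underside
- mug: white mug, 76 mm diameter, 85 mm tall, handle at its +y; a bystander. Origin: its underside
- cleaner: blue bottle with a red cap, 70 mm diameter, 170 mm tall; a bystander. Origin: its underside
- grease: steel can, 64 mm diameter, 65 mm tall; a bystander. Origin: its underside
- tyre: loose black rubber tyre lying flat, 84 mm outside diameter, 26 mm high; a bystander. Origin: its underside
- brush: brush lying on the bench; a bystander. Origin: its underside
Things that resemble listed ones, but are neither listed nor needed, are in the scene too. Leave any pink look-alike of the orange_wheel2 alone. What is shaped like the orange_wheel1 but red is not meant.

How it is judged:
On the way, in this order (a step that is already met when the one before it is completed fails the run):
1. the pad of the dispenser with the orange wheels is pressed down (value of joint orange_lever above 0.15 rad), for 0.05 s.
2. both orange wheels are in the tray (y of orange_wheel1 in the frame of orange_dispenser between -0.16 and -0.05 m and x of orange_wheel1 in the frame of orange_dispenser between 0.07 and 0.13 m and height (world z) of each of orange_wheel1, orange_wheel2 below 0.06 m and y of orange_wheel2 in the frame of orange_dispenser between -0.16 and -0.05 m and x of orange_wheel2 in the frame of orange_dispenser between 0.07 and 0.13 m), for 0.1 s.
At the end, for the whole second after the job is handed in: Both orange wheels lie at rest (slower than 30 mm/s) in the tray of their dispenser (centres 50 to 160 mm down-lane of the gate, 70 to 130 mm to the +x side of the dispenser's origin and below 60 mm above the bench), both levers are back within 0.05 rad of rest (all of step 2 and value of joint each of orange_lever, grey_lever below 0.05 rad and linear speed of each of orange_wheel1, orange_wheel2 below 0.03 m/s); the robot touches nothing.
It fails at once if something else on the bench is moved (more than 30 mm) or lifted (distance of any of screwdriver, wrench, mug, cleaner, grease, tyre, brush from where it was at the start of the episode above 0.03 m).
It fails at once if an orange wheel is lifted (height (world z) of any of orange_wheel1, orange_wheel2 above 0.115 m).
It fails at once if the robot touches a wheel (contact force between any of orange_wheel1, orange_wheel2, grey_wheel1, grey_wheel2 and the fingers above 0.5 N or contact force between any of orange_wheel1, orange_wheel2, grey_wheel1, grey_wheel2 and the arm above 0.5 N).
It fails at once if a black wheel leaves its place (distance of any of grey_wheel1, grey_wheel2 from where it was at the start of the episode above 0.03 m).
It fails at once if the lever of the dispenser with the black wheels is pressed (value of joint grey_lever above 0.1 rad).
It also fails if it takes over 32 s, if anything falls off the work surface, if the arm or the gripper's body presses on something with over 40 N, if the wrist force passes 120 N, or if a joint passes its speed limit or range.

ROBOT

A 7-joint arm with a two-finger parallel gripper is mounted at the origin on the work surface. World frame = base frame: x ahead of the robot, y to its left, z up, the work surface at z = 0. Lengths are in m, angles in rad, forces in N, time in s.
With the tool pointing down it reaches from about 0.4 to 0.85 m from the base axis. Payload 6.9 kg.
Tool frame: the origin (TCP) lies at the centre of the arm's flange, where the gripper is bolted on; the fingertips stand arm.tip_extent ahead of it and the grasp point (between the pads) lies 155 mm ahead of it (arm.tip_extent is the distance from the TCP to the fingertips, in m); x points along the fingers, z is the direction in which the jaws open and shut, and the axes are right-handed (so a half turn about x gives the same grasp; the last joint's range is limited). The gripper opens to 85 mm and grips with 20 to 120 N. Pads are 22 mm wide; open, the fingers measure 114 mm over their backs; the gripper's body (76 mm by 85 mm) begins 54 mm behind the grasp point. The pads swing forward as they close: fully open they stand 13 mm farther back than shut.
Start: joints at [1.409, 0.507, -0.238, 1.5, 0.126, 1.149, -0.155], TCP at [0.165, -0.603, 0.405] pointing down, gripper open.
Joint ranges: [-3.08, 3.08], [-0.24, 2.05], [-1.43, 1.35], [0, 2.5], [-1.52, 4.66], [0.17, 1.96], [-2.89, 2.89]. Speed limits (rad/s): [2.39, 2.39, 3.14, 3.14, 3.14, 3.14, 3.14].

INTERFACE

Orientations are given as a 3x3 rotation matrix whose columns are the frame's x, y, z axes.
In Python, from station import arm gives the robot as it stands.
- The arm moves only by the tool step_arm, never from a script. Its argument "deltas" is a list of rows, each a list of 5 numbers: the gripper's target within -1 to 1 (fully open at 1, half-way at 0, shut at -1), then the shift along the world's x, y, z in m, then the turn about the world's z in rad. In form: [[jaw, x, y, z, yaw], ...]. A call has exactly 5 rows; each row shifts and turns the commanded pose from where the row before left it; what a row does not reach is not made up. A row lasts 1/8 s, in which the tool goes at most 62.5 mm and 10.7 degrees, less where a joint would pass 70% of its speed; a pose out of reach is approached as far as the arm can. A call is refused whole if a number of a shift passes 0.0625 or a number of a turn 0.188, either way. A call with a gripper value outside its range is refused whole. The fingers move at their own pace and stop on an object; "squeeze" is the grip in N (left out, the last holds). Time passes only in rows, so rows that do not move let the fingers close, or fill a call up. It gives the time, the measured TCP pose, the force and the opening at its end, in the units of the state.
- arm.get_obs(): the state, without advancing time (a new reading comes with each control period).
- arm.snapshot(name): name is "scene" or "top" or "wrist"; returns a dict with "image" (420x560x3 uint8, red, green, blue), "z_map" (420x560 float32, m along the optical axis (not along the pixel's ray), 0 where there is no reading), "intrinsics" (3x3 intrinsics, pixels), "T" (4x4, takes a point from camera to world coordinates); the wrist camera has in their place "T_tool_cam" (4x4, takes a point from camera to tool coordinates, whose origin is the TCP and whose axes are the tool frame's). Camera axes: x right, y up, looking along -z (the intrinsics and any distortion apply to the point x, -y, -z); pixel columns grow to the right and rows downward; lengths in m; the calibration is good to about 2 mm. A picture is of the moment at which its call begins: read the wrist's pose just before it.
- arm.finish_job(): hands the job in, once; it reports no verdict.
Trained networks look in a picture, given as the dict that the camera call returned (one of the last four; its "shot" number tells which), for a name from the list of things; names that differ only in an ending like _2 or _b are one class to them, and where a whole thing is asked for, a point or a joint stands for the part that bears it (a point fixed in the world has none). Each returns a list of dicts, best first, with "p" (0 to 1); they miss things now and then, are a little off and sometimes report something else, mostly with a low value. They report only what shows in the picture. A call takes as long as a camera call. They do not tell look-alikes from the thing itself.
- arm.find_in(picture, label): "pixel" ([column, row] in pixels, amid what is visible of it).
- arm.regions_of(picture, label): "region" (420x560 bool, what is visible of it) and "pixel" ([column, row] in pixels, amid what is visible of it).
The state is a dict: "t": time; "joint_positions": joint angles; "joint_vel": joint speeds; "effort": joint torques, N m; "tcp_pos": TCP position; "eef_rot": TCP orientation; "ft_force": force on the tool from outside, world axes, zero at the start; "torque": the same for the moment, N m; "finger_gap": finger opening in m.
Only numpy, scipy, OpenCV 4.12 (cv2) and the standard library are available. Lean on these libraries where they do the work, as an engineer would, in place of code of your own. Each camera call takes 0.05 s, during which the arm holds its last target. There are 200 camera calls.

## Working session

There is one attempt and no reset: what is moved stays moved. The work goes in short steps, Python scripts to look and compute and a tool call to move; the robot and the scene stay as the last step left them, time stands still between calls to the robot, and variables do not carry over. Pictures are saved under pics/ and viewed, about 8 in all and at most 12, crops included, and the job is handed in when it is done.

Besides the shell and the picture viewer there is one more tool, called as name(argument=value, ...) on one line, values as JSON. step_arm: Moves the arm, as the interface text tells. Its arguments: {"type":"object","properties":{"deltas":{"type":"array"},"squeeze":{"type":"number"}},"required":["deltas"]}

```bash
mkdir -p pics; cat > h.py <<'E'
import numpy as np, cv2
from station import arm
def world(s,px,r=2):
    c,ro=map(int,np.round(px)); z=s["z_map"][max(ro-r,0):ro+r+1,max(c-r,0):c+r+1]; z=np.median(z[z>0])
    K=s["intrinsics"]; p=np.array([(px[0]-K[0,2])/K[0,0]*z,-(px[1]-K[1,2])/K[1,1]*z,-z,1]); return (s["T"]@p)[:3]
def cloud(s):
    z=s["z_map"]; K=s["intrinsics"]; v,u=np.indices(z.shape)
    P=np.stack([(u-K[0,2])/K[0,0]*z,-(v-K[1,2])/K[1,1]*z,-z,np.ones_like(z)],-1); return (P@s["T"].T)[...,:3]
def save(s,n): cv2.imwrite(f"pics/{n}.png",s["image"][...,::-1])
E
python3 - <<'E'
from h import *
o=arm.get_obs(); print(o["t"],o["tcp_pos"],o["eef_rot"].round(3),o["finger_gap"],arm.tip_extent)
for n in("top","scene"):
    s=arm.snapshot(n); save(s,n); print(n)
    for l in("orange_pad","grey_pad","orange_wheel1","grey_wheel1","orange_dispenser","grey_dispenser"):
        for d in arm.find_in(s,l)[:4]: print(l,np.round(d["pixel"]),round(d["p"],2),world(s,d["pixel"]).round(3))
E
```

```text
0.0 [ 0.16464288 -0.60271631  0.40381687] [[-0.001  0.965  0.264]
 [ 0.002  0.264 -0.965]
 [-1.    -0.    -0.002]] 0.08538543757074514 0.1734
top
orange_pad [358. 221.] 0.89 [ 0.476 -0.18   0.127]
orange_pad [248. 173.] 0.32 [0.669 0.202 0.008]
grey_pad [240. 192.] 0.86 [0.595 0.228 0.013]
orange_wheel1 [337. 166.] 0.7 [ 0.671 -0.116  0.106]
orange_wheel1 [350. 167.] 0.51 [ 0.668 -0.161  0.098]
orange_wheel1 [143. 205.] 0.5 [0.529 0.541 0.124]
orange_wheel1 [340. 146.] 0.49 [ 0.762 -0.134  0.042]
grey_wheel1 [233. 153.] 0.56 [0.72  0.244 0.098]
orange_dispenser [363. 193.] 0.69 [ 0.595 -0.219  0.006]
grey_dispenser [250. 176.] 0.91 [0.659 0.195 0.008]
grey_dispenser [206. 260.] 0.67 [0.347 0.332 0.063]
scene
orange_pad [199. 209.] 0.71 [ 0.558 -0.187  0.128]
grey_pad [355. 220.] 0.92 [0.479 0.281 0.002]
grey_pad [187. 260.] 0.74 [ 0.686 -0.214  0.066]
grey_pad [371. 251.] 0.55 [0.734 0.235 0.099]
orange_wheel1 [220. 241.] 0.8 [ 0.672 -0.13   0.109]
orange_wheel1 [264. 252.] 0.66 [ 0.643 -0.02   0.038]
orange_wheel1 [218. 296.] 0.65 [ 0.788 -0.137  0.038]
orange_wheel1 [205. 247.] 0.63 [ 0.679 -0.168  0.098]
grey_wheel1 [387. 249.] 0.74 [0.735 0.275 0.104]
grey_wheel1 [369. 251.] 0.53 [0.732 0.232 0.098]
orange_dispenser [184. 260.] 0.88 [ 0.685 -0.223  0.065]
grey_dispenser [338. 261.] 0.64 [0.712 0.165 0.053]
```

```bash
python3 -c "
import cv2
a=cv2.imread('pics/top.png');cv2.imwrite('pics/topc.png',cv2.resize(a[110:290,120:420],None,fx=2.6,fy=2.6,interpolation=2))"
```

```text
(no output)
```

View pics/scene.png

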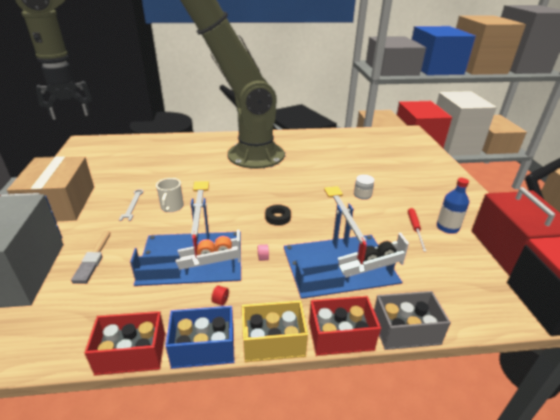

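View pics/topc.png

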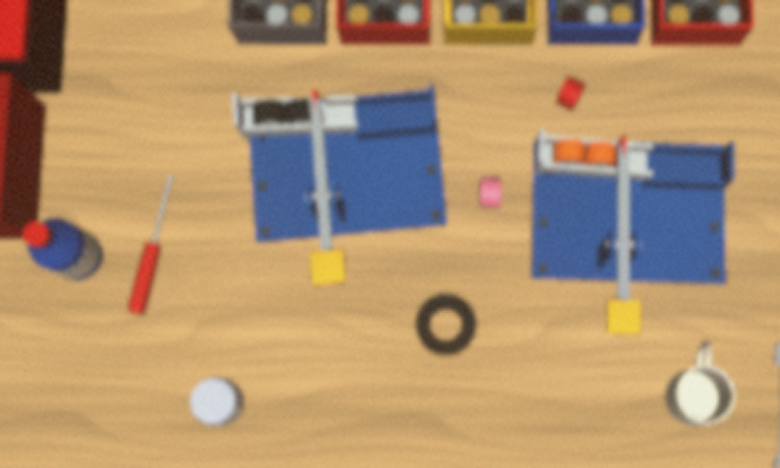

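The picture shows orange wheels at scene (205–225, 245), in the dispenser on the robot's right (world y<0). Its yellow pad is at scene (201,186), and at (624,316) in the top crop, so about (360,231) in the full top picture. Next I measure the pad.

```bash
python3 - <<'E'
from h import *
for n,(c,r) in(("top",(360,231)),("scene",(201,186))):
    s=arm.snapshot(n); W=cloud(s); h=cv2.cvtColor(s["image"],cv2.COLOR_RGB2HSV)
    m=((h[...,0]>20)&(h[...,0]<35)&(h[...,1]>150)&(h[...,2]>90)).astype(np.uint8)
    m[:, :c-15]=0;m[:,c+16:]=0;m[:r-12]=0;m[r+13:]=0
    p=W[m>0]; p=p[(p[:,2]>.11)&(p[:,2]<.15)]
    print(n,len(p),p.mean(0).round(4),np.median(p,0).round(4),p.min(0).round(3),p.max(0).round(3))
    ys,xs=np.nonzero(m); K=s["intrinsics"]; u=np.array([xs.mean(),ys.mean()]); d=s["T"][:3,:3]@[(u[0]-K[0,2])/K[0,0],-(u[1]-K[1,2])/K[1,1],-1]; o=s["T"][:3,3]
    print(u, (o+d*(.133-o[2])/d[2]).round(4))
    # lever/blue posts: mug & base
    b=(h[...,0]>100)&(h[...,0]<125)&(h[...,1]>120)&(W[...,2]<.02)&(W[...,2]>.002)&(W[...,1]<-.02)&(W[...,1]>-.4)&(W[...,0]<.78)&(W[...,0]>.45)
    print(cv2.minAreaRect((W[b][:,:2]).astype(np.float32)))
    for d in arm.find_in(s,"mug")[:1]: print("mug",world(s,d["pixel"]).round(3))
    q=(W[...,2]>.1)&(W[...,2]<.25)&(abs(W[...,0]-.47)<.2)&(abs(W[...,1]+.18)<.12); print("tall near",W[q].min(0).round(3),W[q].max(0).round(3))
E
```

```text
top 162 [ 0.4407 -0.1852  0.1323] [ 0.4415 -0.1858  0.1322] [ 0.422 -0.208  0.123] [ 0.462 -0.163  0.139]
[359.5748503  231.56886228] [ 0.4401 -0.185   0.133 ]
((0.5990592837333679, -0.21313071250915527), (0.2580578029155731, 0.17701159417629242), 89.76510620117188)
mug [ 0.349 -0.305  0.005]
tall near [ 0.422 -0.209  0.1  ] [ 0.67  -0.08   0.144]
scene 12 [ 0.4619 -0.1857  0.1333] [ 0.4621 -0.178   0.1332] [ 0.458 -0.205  0.131] [ 0.465 -0.171  0.136]
[200.75 188.5 ] [ 0.4615 -0.1858  0.133 ]
((0.6098653078079224, -0.21586260199546814), (0.25943031907081604, 0.1955779790878296), 88.8569107055664)
mug [ 0.382 -0.291  0.067]
tall near [ 0.421 -0.211  0.1  ] [ 0.67  -0.083  0.143]
```

Both methods agree with the top view: the pad is at about (0.440, -0.185, 0.133), which matches the stated height. I'll close the jaws and go above it.

step_arm(deltas=[[-1,0.028,0.042,0,0],[-1,0.028,0.042,0,0],[-1,0.028,0.042,0,0],[-1,0.028,0.042,0,0],[-1,0.028,0.042,0,0]], squeeze=20)

```text
t: 1.52
tcp_pos: [0.3055, -0.3914, 0.4049]
eef_rot: [[0.0, 0.965, 0.264], [-0.001, 0.264, -0.965], [-1.0, 0.0, 0.001]]
ft_force: [-0.1, 0.3, 0.7]
finger_gap: 0.0002
```

step_arm(deltas=[[-1,0.028,0.042,0,0],[-1,0.028,0.042,0,0],[-1,0.028,0.042,0,0],[-1,0.028,0.042,0,0],[-1,0.028,0.042,-0.03,0]])

```text
t: 2.15
tcp_pos: [0.4463, -0.1817, 0.3762]
eef_rot: [[0.005, 0.965, 0.263], [-0.002, 0.263, -0.965], [-1.0, 0.004, 0.004]]
ft_force: [1.5, -1.3, -0.1]
finger_gap: 0.0004
```

```bash
python3 - <<'E'
from h import *
o=arm.get_obs(); print(o["t"],o["tcp_pos"],o["finger_gap"],o["ft_force"],arm.tip_extent)
s=arm.snapshot("wrist"); save(s,"w1")
T=np.eye(4);T[:3,:3]=o["eef_rot"];T[:3,3]=o["tcp_pos"]; s["T"]=T@s["T_tool_cam"]
W=cloud(s); h=cv2.cvtColor(s["image"],cv2.COLOR_RGB2HSV)
m=(h[...,0]>20)&(h[...,0]<35)&(h[...,1]>150)&(h[...,2]>90)&(W[...,2]>.11)&(W[...,2]<.15)
p=W[m]; print(len(p)); print(cv2.minAreaRect(p[:,:2].astype(np.float32)),p.mean(0)) if len(p) else 0
E
```

```text
2.15 [ 0.44625074 -0.18169012  0.37624291] 0.0003832243093053136 [ 1.46338688 -1.28677981 -0.13696429] 0.1734
3622
((0.44099757075309753, -0.18578092753887177), (0.04316708818078041, 0.04259737953543663), 89.04820251464844) [ 0.44359475 -0.1849786   0.13321537]
```

View pics/w1.png

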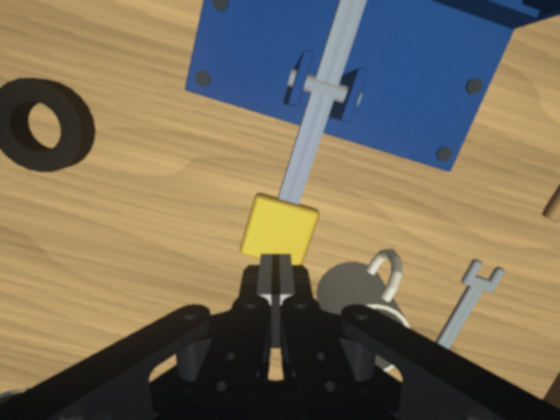

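The wrist view shows the pad at (280,230), right in front of the fingers. Its centre is (0.441,-0.186), 43 mm square, as it should be. Next I go down and press.

step_arm(deltas=[[-1,-0.003,-0.003,-0.025,0],[-1,0,0,-0.025,0],[-1,0,0,-0.013,0],[-1,0,0,-0.01,0],[-1,0,0,-0.01,0]])

```text
t: 2.82
tcp_pos: [0.4415, -0.186, 0.2917]
eef_rot: [[-0.0, 0.965, 0.263], [-0.0, 0.263, -0.965], [-1.0, -0.0, 0.0]]
ft_force: [-2.3, 0.6, 4.2]
finger_gap: 0.0001
```

step_arm(deltas=[[-1,0.001,0,-0.01,0],[-1,0.001,0,-0.008,0],[-1,0.001,0,-0.002,0],[-1,0,0,0,0],[-1,0,0,0,0]])

```text
t: 3.45
tcp_pos: [0.445, -0.186, 0.2721]
eef_rot: [[0.001, 0.965, 0.264], [-0.0, 0.264, -0.965], [-1.0, 0.001, 0.001]]
ft_force: [-2.0, 0.5, 5.4]
finger_gap: 0.0005
```

```bash
cat > chk.py <<'E'
from h import *
import sys
n=sys.argv[1]; o=arm.get_obs(); print(o["t"],o["tcp_pos"],o["ft_force"])
s=arm.snapshot("scene"); cv2.imwrite(f"pics/{n}.png",cv2.resize(s["image"][170:310,110:420,::-1],None,fx=2.5,fy=2.5,interpolation=2))
t=arm.snapshot("top")
for s in(s,t):
    W=cloud(s); h=cv2.cvtColor(s["image"],cv2.COLOR_RGB2HSV)
    m=(h[...,0]>5)&(h[...,0]<13)&(h[...,1]>190)&(h[...,2]>120)&(abs(W[...,0]-.67)<.06)&(W[...,1]>-.4)&(W[...,1]<0)&(W[...,2]<.13)
    k,_,st,c=cv2.connectedComponentsWithStats(m.astype(np.uint8))
    for i in range(1,k):
        if st[i,4]>8: print(c[i].round(),st[i,4],np.median(W[_==i],0).round(3))
E
python3 chk.py c1
```

```text
3.45 [ 0.44502422 -0.18600843  0.27210549] [-2.02120543  0.52271037  5.39459882]
[378. 172.] 20 [ 0.664 -0.264  0.06 ]
[387. 172.] 41 [ 0.661 -0.303  0.057]
[396. 172.] 13 [ 0.661 -0.331  0.055]
```

View pics/c1.png

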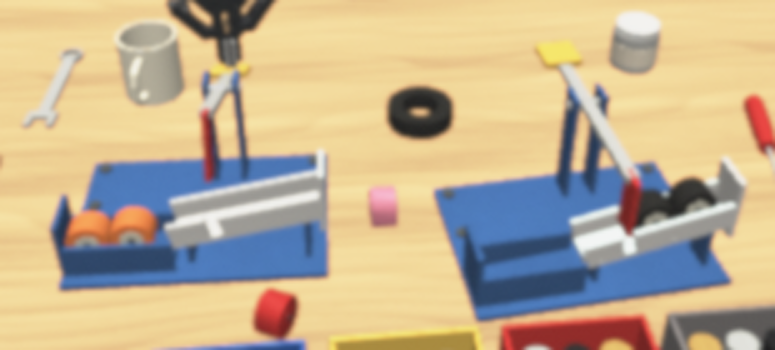

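The crop shows the gate raised and both orange wheels in the tray, at crop (90,228) and (132,225). The black wheels are still in their lane. I'll hold briefly, then let the pad up slowly.

step_arm(deltas=[[-1,0,0,0,0],[-1,0,0,0,0],[-1,0,0,0,0],[-1,-0.001,0,0.008,0],[-1,-0.001,0,0.01,0]])

```text
t: 4.18
tcp_pos: [0.4421, -0.186, 0.2902]
eef_rot: [[-0.002, 0.965, 0.263], [0.0, 0.263, -0.965], [-1.0, -0.001, -0.001]]
ft_force: [-3.7, 0.6, 3.4]
finger_gap: -0.0001
```

step_arm(deltas=[[-1,-0.001,0,0.01,0],[-1,0,0,0.01,0],[-1,0,0,0.02,0],[-1,0,0,0.04,0],[-1,0,0,0.04,0]])

```text
t: 4.8
tcp_pos: [0.4421, -0.1857, 0.4113]
eef_rot: [[0.001, 0.964, 0.264], [0.0, 0.264, -0.964], [-1.0, 0.001, 0.0]]
ft_force: [0.5, -1.2, 0.1]
finger_gap: 0.0001
```

step_arm(deltas=[[-1,-0.02,-0.03,0,0],[-1,-0.02,-0.03,0,0],[-1,-0.02,-0.03,0,0],[-1,0,0,0,0],[-1,0,0,0,0]])

```text
t: 5.42
tcp_pos: [0.3823, -0.2755, 0.4101]
eef_rot: [[0.001, 0.965, 0.264], [-0.0, 0.264, -0.965], [-1.0, 0.001, 0.0]]
ft_force: [-0.2, 0.5, 0.2]
finger_gap: -0.0
```

```bash
python3 chk.py c2
```

```text
5.425 [ 0.38229186 -0.27550666  0.41009319] [-0.17694923  0.51231599  0.16848321]
[378. 172.] 19 [ 0.662 -0.267  0.06 ]
[390. 172.] 62 [ 0.662 -0.309  0.057]
```

View pics/c2.png

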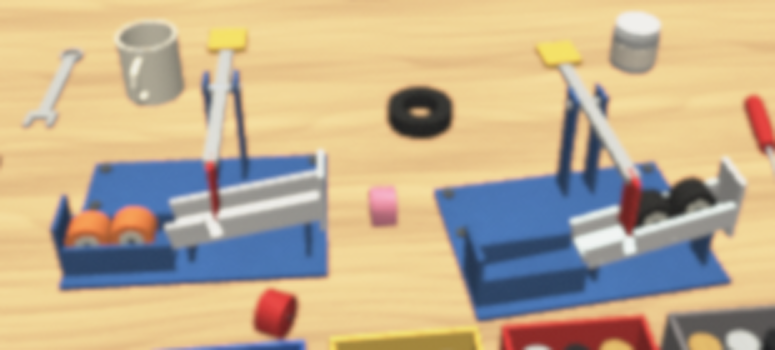

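The gate is shut again at (213,190) and the pad is up at (227,38). Both orange wheels sit unchanged in the tray, and the arm is clear of everything.

```bash
python3 -c "
from station import arm
print(arm.finish_job())"
```

```text
the job is handed in; nothing more can be done
None
```

I pressed the orange dispenser's pad down about 34 mm with closed fingertips until both orange wheels had rolled into its tray. I then let the pad up slowly, backed the arm away and handed the job in at about 5.4 s; no verdict was reported.

- **Wheels and gate:** the last pictures show both orange wheels in the tray, in the same place as in the picture before release. The gate is shut and the pad is back up.
- **Other dispenser and bench:** in the last camera view the black wheels and the things in the crop look unmoved. The brush and the cleaner bottle were outside that view, and the arm did not go near them. The wrist force was near zero after release.
- **Disagreement:** the first scene-camera estimate put the pad 20 mm off in x, because only 12 pixels were usable. The top and wrist cameras agreed with each other to about 1 mm, so I used those.
- **Failed check:** the colour check for the orange wheels found nothing in the scene camera. I relied on the top camera's measurement and on looking at the pictures.

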